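# Close the bread case with the hook pole

### The arm

A 6-joint arm with a two-finger parallel gripper is mounted at the origin on the work surface. World frame = base frame: x ahead of the robot, y to its left, z up, the work surface at z = 0. Lengths are in m, angles in rad, forces in N, time in s.
With the tool pointing down it reaches from about 0.375 to 0.9 m from the base axis. Payload 3.1 kg.
Tool frame: the origin (TCP) lies midway between the tips of the shut fingers; the grasp point (between the pads) lies 19 mm behind it (robot.grip_depth is the distance from the TCP to the grasp point, in m); z points along the fingers, y is the direction in which the jaws open and shut (so a half turn about z gives the same grasp; the last joint's range is limited). The gripper opens to 87 mm and grips with 3 to 60 N. Pads are 19 mm wide; open, the fingers measure 117 mm over their backs; the gripper's body (75 mm by 190 mm) begins 51 mm behind the grasp point.
Start: joints at [-1.421, 0.527, 1.433, -0, 1.181, -0.178], TCP at [0.202, -0.591, 0.223] pointing down, gripper open.
Joint ranges: [-3.08, 3.08], [-0.75, 2.2], [0.22, 2.44], [-1.43, 4.57], [0, 2.65], [-2.85, 2.85]. Speed limits (rad/s): [2.79, 2.79, 3.14, 3.14, 3.14, 3.14].

### API

Orientations are given as a unit quaternion [x, y, z, w].
In Python, from rig import robot gives the robot as it stands.
- The arm moves only by the tool carry_out, never from a script. Its arguments are lists of equal length, an entry for each row: "dr": the turn, a rotation vector about the world's x, y, z in rad, a list of three; "translation": the shift along the world's x, y, z in cm, a list of three; "grip": the opening, from 0 (shut) to 1 (fully open). A call has 1 to 20 rows; each row is the pose to reach, as a shift and turn from the pose commanded when the call began; what a row does not reach only later rows make up. A row lasts 1/12 s, in which the tool goes at most 41.7 mm and 7.16 degrees, less where a joint would pass 70% of its speed; a pose out of reach is approached as far as the arm can. A call with a gripper value outside its range is refused whole. The fingers move at their own pace and stop on an object; "newtons" is the grip in N (left out, the last holds). Time passes only in rows, so rows that repeat a pose let the fingers close. It gives the time, the measured TCP pose, the force and the opening at its end, in the units of the state.
- robot.get_obs(): the state, without advancing time (a new reading comes with each control period).
- robot.camera(name): name is "side" or "top"; returns a dict with "color" (384x512x3 uint8, blue, green, red), "camera_matrix" (3x3 intrinsics, pixels), "T" (4x4, takes a point from camera to world coordinates). Camera axes: x right, y down, z forward; pixel columns grow to the right and rows downward; lengths in m; the calibration is good to about 2 mm. A picture is of the moment at which its call begins. There is no depth.
- robot.hand_in(): hands the job in, once; it reports no verdict.
The state is a dict: "time": time; "q": joint angles; "joint_velocities": joint speeds; "joint_torque": joint torques, N m; "position": TCP position; "tool_rot": TCP orientation; "ft_force": force on the tool from outside, world axes, zero at the start; "moment": the same for the moment, N m; "grip_width": finger opening in m.
Only numpy, scipy, OpenCV 4.12 (cv2) and the standard library are available. Lean on these libraries where they do the work, as an engineer would, in place of code of your own. Each camera call takes 0.05 s, during which the arm holds its last target. There are 200 camera calls.

### The job

Close the bread case for the night: take the short hook pole from its cradle, reach up under the case's front fascia and hook it into the ring on the raised glass sash, and pull the sash fully down with the hook. Then unhook the pole and lay it back in its cradle as it was, hook pointing the same way and hanging down. Work the sash with the pole only, do not touch the case with the gripper or the arm, and leave the other things on the counter where they are.

Things in the scene. Friction and masses are not known exactly. Their poses are not given: they have to be found in the camera images.
- case: Bread case of dark wood and glass, fixed, 300 wide, its open front facing its own -x (the robot). Origin: on the counter under its centre; x to its back, z up. The carcass (plinth 50 high, roof up to 240, low buns on it) spans x -90 to +100. Track posts 22 x 20, 410 high, at x -60, y +-140, carry a beam across at 400, from which two arms (y +-70, at 398) run out to the fascia.
- sash (a joint): How far the sash is pulled down (m): 0 fully up, 0.105 fully down on its stop; starts at 0 to 0.02. Aluminium frame 256 wide, 177 high, 16 thick, with a glass pane; slides vertically. Friction (5 N) holds it wherever it is left against its weight (0.3 to 0.4 kg), so 1 to 2 N of pull moves it down.
- ring (a point): Centre of the steel ring on the front of the sash's top rail, mid-width. The ring lies level (hole vertical): bar 7 thick, clear hole 41, outside 55. The rail's face is 32 behind its centre. It is 325 above the counter with the sash fully up, 220 fully down. Axes as the case: x towards the sash, z up.
- fascia (a point): Middle of the lower edge of the dark fascia board hanging in front of the sash, 350 above the counter. Board 200 wide, 15 thick, 55 high; its back face is 135 in front of the ring's centre. Below it, and between it and the sash, it is open: the pole passes under it, sloping up at least 20 degrees (26 is good) to the hook. Axes as the case.
- pole_center (a point): Centre of the pole's handle, a light wooden bar 150 long, 18 x 18, where to grip it. x points along the pole to the hook; z is up as it lies in the cradle. A steel rod 9 thick goes on from x = 75 to the bend at x = 230 on the same axis. Pole 0.10 to 0.14 kg, balance point about 35 from here towards the hook.
- hook_mid (a point): Middle of the hook's straight finger, 9 thick, 34 from the bend's centre to the tip's. In the pole's axes (as pole_center) the finger runs from the bend along (-0.438, 0, -0.899), back and down, so it hangs plumb when the pole slopes up 26 degrees to the hook.
- pole: The hook pole as a whole, a light wooden handle with a steel rod and hook, 310 long; same origin and axes as pole_center.
- cradle_seat (a point): Where the handle's centre belongs, 75 above the counter, x along the resting pole to the hook, z up. Cradle fixed, left or right of the case: a wooden board 260 x 80 x 12 with steel forks 12 thick at x = -60 (under the handle, support 66 high) and x = 125 (under the rod, 70.5 high); prongs up to 95 high, 32 apart.
- scale: Low counter scale 200 x 200 x 63 high, fixed, on the side opposite to the cradle. Origin: centre of its underside.
- tongs: Steel bread tongs lying flat, 190 long, 75 wide, 8 high. Origin: underside, about the middle; x along them.
- saucer: White saucer 120 across, 16 high. Origin: centre of its underside.
- tin: Flat round tin, 66 across, 28 high. Origin: centre of its underside.
- jar: Glass jar 70 across, 110 high. Origin: centre of its underside.
- mug: White mug 80 across, 90 high, handle to its +y. Origin: centre of its underside.

How it is judged:
By the outcome, as a careful person would: the job done as asked, in the order asked, and still so for the second after the job is handed in, with the robot touching nothing.
It also fails if it takes over 66 s, if anything falls off the work surface, if the arm or the gripper's body presses on something with over 40 N, if the wrist force passes 120 N, or if a joint passes its speed limit or range.

## Working session

There is one attempt and no reset: what is moved stays moved. The work goes in short steps, Python scripts to look and compute and a tool call to move; the robot and the scene stay as the last step left them, time stands still between calls to the robot, and variables do not carry over. Pictures are saved under pics/ and viewed, about 8 in all and at most 12, crops included, and the job is handed in when it is done.

Besides the shell and the picture viewer there is one more tool, called after "Emit:" as name(argument=value, ...), one argument or row to a line, values as JSON. carry_out: Moves the arm, as the interface text tells. Its arguments: {"type":"object","properties":{"dr":{"type":"array"},"translation":{"type":"array"},"grip":{"type":"array"},"newtons":{"type":"number"}},"required":["dr","translation","grip"]}

```bash
ls; mkdir -p pics
python3 - <<'E'
from rig import robot
import cv2,numpy as np
o=robot.get_obs(); print(o['time'],o['position'],o['tool_rot'],o['grip_width'])
for n in('side','top'):
    c=robot.camera(n); cv2.imwrite(f'pics/{n}0.png',c['color']); print(n,c['camera_matrix'].tolist(),np.round(c['T'],4).tolist())
E
```

```text
pics
0.0 [ 0.20173567 -0.59077775  0.22154488] [ 9.86511527e-01  1.63688165e-01 -2.90649327e-06 -1.09162354e-03] 0.08686812181590231
side [[442.0726894240962, 0.0, 257.7927565848482], [0.0, 442.0726894240962, 191.14617307547564], [0.0, 0.0, 1.0]] [[0.9966, -0.048, 0.0668, 0.498], [-0.0813, -0.6955, 0.7139, -1.1013], [0.0122, -0.717, -0.697, 1.272], [0.0, 0.0, 0.0, 1.0]]
top [[410.2409008949927, 0.0, 254.45671744706226], [0.0, 410.2409008949927, 185.03114080105888], [0.0, 0.0, 1.0]] [[-0.0097, -0.9811, 0.1934, 0.3286], [-0.9999, 0.0102, 0.0019, -0.0101], [-0.0039, -0.1934, -0.9811, 1.496], [0.0, 0.0, 0.0, 1.0]]
```

View pics/side0.png

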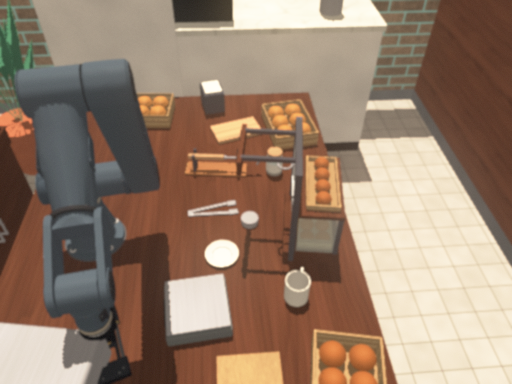

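View pics/top0.png

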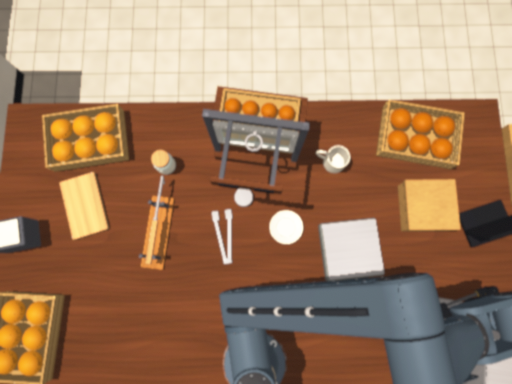

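The side view shows the case at about (315,200), ring side facing left, the cradle at (215,165) and the scale at (197,310). The top view shows the ring at about (253,142), the fascia at (246,186), and the pole from (152,262) to the jar at (163,162). I'll enlarge both.

Run:
```python
import cv2,numpy as np
t=cv2.imread('pics/top0.png'); s=cv2.imread('pics/side0.png')
a=cv2.resize(t[80:280,130:320],None,fx=4,fy=3,interpolation=cv2.INTER_CUBIC)
a=cv2.resize(t[80:280,130:330],(600,600),interpolation=cv2.INTER_CUBIC)
b=cv2.resize(s[110:290,170:350],(600,600),interpolation=cv2.INTER_CUBIC)
for im,x0,y0,f in((a,130,80,3),(b,170,110,600/180)):
    for k in range(0,200,20):
        p=int(k*f)
        cv2.putText(im,str(x0+k),(p,10),0,.35,(0,255,255),1);cv2.putText(im,str(y0+k),(0,p+4),0,.35,(0,255,255),1)
cv2.imwrite('pics/ta.png',a);cv2.imwrite('pics/sb.png',b)
```

```text
(no output)
```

View pics/ta.png

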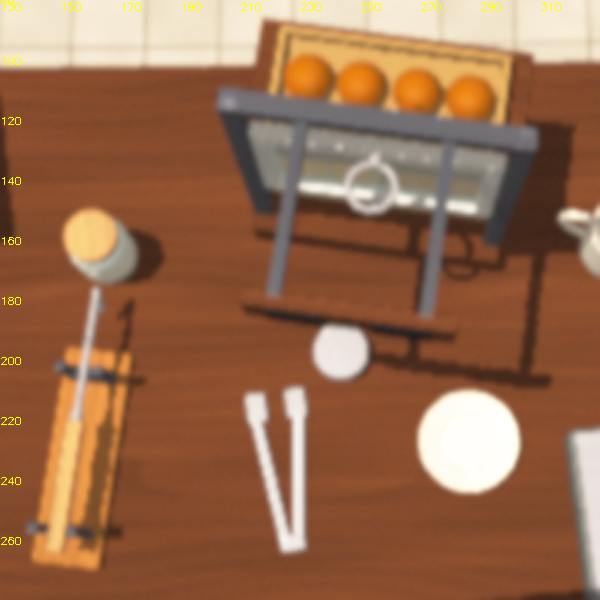

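View pics/sb.png

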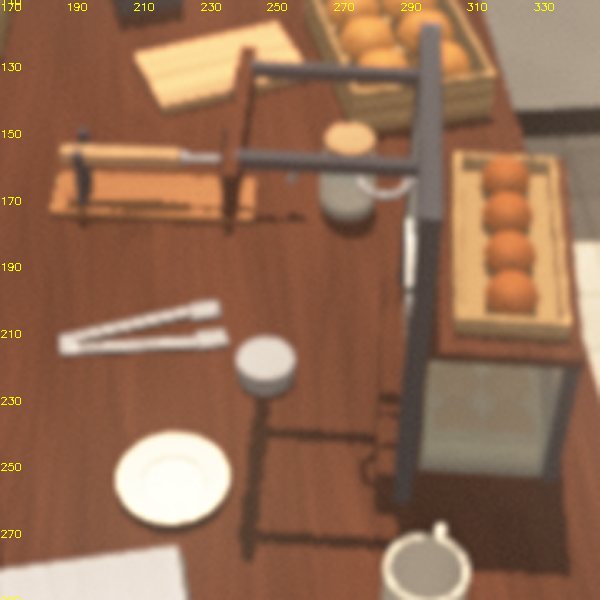

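The crops show the ring (centre at about (253.7,142.7) in top, (286,164) in side), the handle from (153.5,220) to (149,264) in top, and the hook bend at about (162,176). The jar is at (160,160), just beyond the hook. Next I'll turn these into positions.

```bash
cat > h.py <<'E'
import cv2,numpy as np
K={'side':np.array([[442.0727,0,257.7928],[0,442.0727,191.1462],[0,0,1]]),'top':np.array([[410.2409,0,254.4567],[0,410.2409,185.0311],[0,0,1]])}
from scipy.spatial.transform import Rotation as R
T={'side':np.array([[0.9966,-0.048,0.0668,0.498],[-0.0813,-0.6955,0.7139,-1.1013],[0.0122,-0.717,-0.697,1.272],[0,0,0,1]]),
'top':np.array([[-0.0097,-0.9811,0.1934,0.3286],[-0.9999,0.0102,0.0019,-0.0101],[-0.0039,-0.1934,-0.9811,1.496],[0,0,0,1]])}
def ray(n,uv): return T[n][:3,3],T[n][:3,:3]@np.linalg.solve(K[n],[uv[0],uv[1],1])
def onz(n,uv,z):
    o,d=ray(n,uv); return o+d*(z-o[2])/d[2]
def tri(a,b):
    (o,d),(p,e)=ray('top',a),ray('side',b)
    s=np.linalg.lstsq(np.c_[d,-e],p-o,rcond=None)[0]; q,r=o+d*s[0],p+e*s[1]
    return (q+r)/2,np.linalg.norm(q-r)
def px(n,P):
    c=K[n]@(T[n][:3,:3].T@(np.array(P)-T[n][:3,3])); return c[:2]/c[2]
E
python3 - <<'E'
from h import *
np.set_printoptions(precision=4,suppress=True)
t=cv2.imread('pics/top0.png'); hsv=cv2.cvtColor(t,cv2.COLOR_BGR2HSV)
print('hsv handle/board',hsv[240,151],hsv[240,160],hsv[215,154])
# beam top face corners, z .41
for p in((203.3,110.5),(308.7,123.5)): print('beam top back',onz('top',p,.41))
for p in((204,117),(308,129.5)): print('beam top front',onz('top',p,.41))
g=t[125:160,235:275].min(2); m=((g>125)).astype(np.uint8)
print('\n'.join(''.join('#' if g[y,x]>165 else '+' if g[y,x]>135 else '.' for x in range(40)) for y in range(35)))
m=cv2.inRange(hsv,(8,60,180),(28,175,255));m[:, :143]=0;m[:,168:]=0;m[:205]=0;m[275:]=0
c=max(cv2.findContours(m,0,2)[0],key=cv2.contourArea);r=cv2.minAreaRect(c);print(r)
b=cv2.boxPoints(r); print([onz('top',p,.084) for p in b]); print('ctr',onz('top',r[0],.084))
print('tri ring',tri((253.7,142.7),(286,164)))
print('rod end/bend',onz('top',(162.2,176.7),.075))
for z in(.325,.315,.305): print('ring@',z,onz('top',(253.7,142.7),z))
print('jar lid',onz('top',(160.5,158.7),.11), 'tin',onz('top',(243.5,197),.028))
E
```

```text
hsv handle/board [ 20 123 249] [ 14 177 177] [ 13  98 232]
beam top back [0.7569 0.1332 0.41  ]
beam top back [ 0.7154 -0.1604  0.41  ]
beam top front [0.7377 0.1309 0.41  ]
beam top front [ 0.6979 -0.1578  0.41  ]
+.......................................
+++++++++...............................
++..++++++++++++++......................
+.....+++++++++++++++++++...............
......++++..+++++++++++++++++++++++.....
........+......+++++++++++++++++++++++++
.................++##++...++++++++++++++
.................+####+....++++...++++++
................++####+............++++.
..............++######++................
............++####+++###+...............
...........+###++....+###+..............
...........+##+.......+###+.............
..........+##+.........+###.............
..........+#+...........+##+............
#+++++++++##+...........+##+............
############+++..........##+............
################+++++...+###+...........
####################+++++###++..........
+++#################+++++######++++.....
......++++##########++++##########++++++
...........####+++++..+#
[... 399 characters left out ...]
...........................
........................................
........................................
........................................
((152.33999633789062, 236.11122131347656), (15.668197631835938, 59.46435546875), 10.203973770141602)
[array([0.3387, 0.3847, 0.084 ]), array([0.5383, 0.3569, 0.084 ]), array([0.5281, 0.3029, 0.084 ]), array([0.329 , 0.3321, 0.084 ])]
ctr [0.4322 0.3443 0.084 ]
tri ring (array([ 0.6906, -0.0067,  0.3213]), np.float64(0.0035397880592066416))
rod end/bend [0.6423 0.3197 0.075 ]
ring@ 0.325 [ 0.6876 -0.0068  0.325 ]
ring@ 0.315 [ 0.6907 -0.0068  0.315 ]
ring@ 0.305 [ 0.6937 -0.0068  0.305 ]
jar lid [0.6989 0.3196 0.11  ] tin [0.5742 0.0329 0.028 ]
```

Measured so far:
- The case yaw is about -8°.
- The ring is at about (0.688, -0.007, 0.32). The beam position, with the ring 40 mm in front of the posts, predicts (0.687, -0.008), so the two agree.
- The pole bend is at about (0.642, 0.320), and the jar is clear by about 17 mm.

I'm moving now, at height and clear of the fascia.

Emit:
carry_out(
  translation=[
    [2, 5, 1],
    [5, 12, 3],
    [8, 20, 3],
    [10, 25, 3],
    [12, 30, 3],
    [14, 35, 3],
    [16, 40, 3],
    [18, 45, 3],
    [19.8, 49, 3],
    [19.8, 49, 3],
    [19.8, 49, 3],
    [19.8, 49, 3],
    [19.8, 49, 3],
    [19.8, 49, 3],
    [19.8, 49, 3],
    [19.8, 49, 3],
    [19.8, 49, 3],
  ],
  dr=[
    [0, 0, 0.1],
    [0, 0, 0.22],
    [0, 0, 0.34],
    [0, 0, 0.46],
    [0, 0, 0.58],
    [0, 0, 0.7],
    [0, 0, 0.82],
    [0, 0, 0.94],
    [0, 0, 1.06],
    [0, 0, 1.18],
    [0, 0, 1.3],
    [0, 0, 1.42],
    [0, 0, 1.54],
    [0, 0, 1.66],
    [0, 0, 1.78],
    [0, 0, 1.9],
    [0, 0, 1.9],
  ],
  grip=[1, 1, 1, 1, 1, 1, 1, 1, 1, 1, 1, 1, 1, 1, 1, 1, 1],
)

```text
time: 1.52
position: [0.3997, -0.1009, 0.2524]
tool_rot: [0.439, 0.898, -0.0, -0.0]
ft_force: [0.4, -0.8, 0.4]
grip_width: 0.0869
```

Run:
```python
from h import *
from rig import robot
np.set_printoptions(precision=4,suppress=True)
o=robot.get_obs();print(o['time'],o['position'],R.from_quat(o['tool_rot']).as_matrix()[:,0],o['q'])
t=cv2.imread('pics/top0.png'); hsv=cv2.cvtColor(t,cv2.COLOR_BGR2HSV)
m=cv2.inRange(hsv,(15,60,215),(28,175,255));m[:,:140]=0;m[:,170:]=0;m[:205]=0;m[280:]=0
ys,xs=np.nonzero(m);P=np.array([onz('top',(x,y),.084) for x,y in zip(xs,ys)])
vx=cv2.fitLine(P[:,:2].astype(np.float32),cv2.DIST_HUBER,0,.001,.001).ravel();d=vx[:2]*np.sign(vx[0]);s=(P[:,:2]-vx[2:])@d
w=(P[:,:2]-vx[2:])@[-d[1],d[0]]
print('handle n',len(P),'dir',d,np.degrees(np.arctan2(d[1],d[0])),'ends',s.min(),s.max(),'ctr',vx[2:]+d*(s.min()+s.max())/2,'w',np.percentile(w,[2,98]))
# rod midline: bright greyish pixels per row 176..218
for y in range(178,218,6):
    row=t[y,150:172].astype(int).min(1); k=np.argmax(row); x=150+np.average(np.arange(max(k-2,0),k+3),weights=row[max(k-2,0):k+3]-row.min()+1)
    print(y,round(x,1),onz('top',(x,y),.0775)[:2],row.max())
# side view handle
s0=cv2.imread('pics/side0.png');h2=cv2.cvtColor(s0,cv2.COLOR_BGR2HSV);print(h2[156,205],h2[158,215])
# board corners, z .012
for p in((152.5,196),(173.5,198),(141,267),(163,270)): print('board',onz('top',p,.012)[:2])
# side ring pixels
g=s0[150:175,270:300].min(2);print('\n'.join(' '.join('%3d'%v for v in r) for r in g[5:22]))
```

```text
1.5167 [ 0.3997 -0.1009  0.2524] [-0.614   0.7893  0.0005] [-0.5199  0.1944  1.8952 -0.0001  1.0526 -1.181 ]
handle n 447 dir [ 0.98   -0.1991] -11.484611 ends -0.09369562254341345 0.10429336649568462 ctr [0.4321 0.3452] w [-0.0403  0.0204]
178 161.3 [0.637  0.3221] 182
184 160.3 [0.6154 0.325 ] 180
190 159.3 [0.5939 0.3278] 179
196 158.2 [0.5725 0.3306] 181
202 157.2 [0.5513 0.3334] 187
208 156.3 [0.5301 0.336 ] 183
214 155.3 [0.5091 0.3386] 177
[ 14 120 230] [ 14 119 152]
board [0.584  0.3675]
board [0.5758 0.2901]
board [0.3287 0.3985]
board [0.3175 0.32  ]
 95 105 113 118 120 118 119 117 109 102  95  90  84  68  63  62  64  64  64  61  61  62  66  83  98  97  99 106 108 109
 92  96 100 106 108 108 105 102  98  92  93  99  95  82  74  73  73  72  73  72  69  71  77  90 100  95  98 106 107 110
 97  96 100  99 101 103 101  99  98  98  96 102  99  93  93  90  90  89  89  88  86  86  89  96 101 100 100 105 108 109
 92  89  91  94  93  95  95  96  96  97  98 100  99  98 100  98  98  99  97  99  98  98  99 102 101  97  99 103 107 109
 75  72  73  76  79  79  80  83  82  84  82  85  86  
[... 806 characters left out ...]
 134 136 139 152 162 162 150 125 103  93  92  88  93 107 125 143 146 131 117 110 105 102 106 109 107
132 132 134 133 133 136 134 133 136 146 156 153 142 135 137 135 131 130 136 142 138 125 109 110 112 105 102 105 109 110
132 133 134 134 135 135 134 133 131 132 136 137 136 142 151 152 143 140 135 126 109  92  94 109 115 105 103 105 109 109
135 132 133 134 132 135 137 135 133 130 125 116 108 111 119 119 116 108 103  93  77  74  91 111 115 105 104 106 109 109
131 135 134 134 135 135 135 137 135 131 123 104  83  75  78  76  75  70  70  66  65  71  93 113 113 106 102 109 110 108
129 131 135 134 133 135 134 131 131 125 111  92  72  61  60  59  58  58  60  60  62  73  95 113 116 104 106 108 109 110
```

Run:
```python
from h import *
np.set_printoptions(precision=4,suppress=True)
print('ring',tri((253.4,142.0),(284.9,162.4)))
print('handle ends top',onz('top',(155.2,220),.084)[:2],onz('top',(149.2,263.5),.084)[:2])
print('handle ends side',onz('side',(188.2,154.5),.084)[:2],onz('side',(224,156),.084)[:2])
print('forks',onz('top',(154.5,204),.09)[:2],onz('top',(150.5,256.7),.09)[:2])
print('bend side',onz('side',(239,158),.075)[:2])
s=cv2.imread('pics/side0.png')
print('fascia top edge',onz('top',(130+243/3,80+292/3),.405),onz('top',(130+458/3,80+322/3),.405))
```

```text
ring (array([ 0.6885, -0.006 ,  0.3285]), np.float64(0.00036516144709537046))
handle ends top [0.4874 0.3366] [0.34   0.3514]
handle ends side [0.338  0.3558] [0.4877 0.336 ]
forks [0.5424 0.3396] [0.3625 0.3464]
bend side [0.5501 0.3295]
fascia top edge [0.5663 0.1101 0.405 ] [ 0.5365 -0.0843  0.405 ]
```

Emit:
carry_out(
  translation=[
    [0.2, 3, 0],
    [0.4, 7, 0],
    [0.5, 11, 0],
    [0.6, 15, 0],
    [0.8, 19, 0],
    [0.9, 23, 0],
    [1, 27, 0],
    [1.1, 31, 0],
    [1.2, 35, 0],
    [1.3, 39, 0],
    [1.4, 43, -2],
    [1.4, 44.8, -5],
    [1.4, 44.8, -8],
    [1.4, 44.8, -10],
    [1.4, 44.8, -10],
    [1.4, 44.8, -10],
  ],
  dr=[
    [0, 0, 0.06],
    [0, 0, 0.12],
    [0, 0, 0.2],
    [0, 0, 0.28],
    [0, 0, 0.36],
    [0, 0, 0.44],
    [0, 0, 0.52],
    [0, 0, 0.6],
    [0, 0, 0.68],
    [0, 0, 0.74],
    [0, 0, 0.78],
    [0, 0, 0.78],
    [0, 0, 0.78],
    [0, 0, 0.78],
    [0, 0, 0.78],
    [0, 0, 0.78],
  ],
  grip=[1, 1, 1, 1, 1, 1, 1, 1, 1, 1, 1, 1, 1, 1, 1, 1],
)

```text
time: 2.85
position: [0.4132, 0.346, 0.1516]
tool_rot: [0.067, 0.998, -0.001, -0.001]
ft_force: [0.6, -0.2, 0.4]
grip_width: 0.0872
```

Run:
```python
from h import *
from rig import robot
np.set_printoptions(precision=4,suppress=True)
o=robot.get_obs();print(o['time'],o['position'],R.from_quat(o['tool_rot']).as_matrix().round(3).tolist(),o['q'])
a=robot.camera('top')['color'];b=robot.camera('side')['color']
A=cv2.resize(a[160:280,100:220],(480,480),interpolation=cv2.INTER_CUBIC);B=cv2.resize(b[90:190,160:240],(384,480),interpolation=cv2.INTER_CUBIC)
cv2.imwrite('pics/hov.png',np.hstack([A[:,:400],B]))
p=o['position'];print(px('top',p),px('side',p))
```

```text
2.85 [0.4132 0.346  0.1516] [[-0.991, 0.135, -0.003], [0.135, 0.991, -0.002], [0.003, -0.002, -1.0]] [ 0.4897  0.5121  1.7164  0.      0.9164 -0.9461]
[146.4848 240.51  ] [205.0224 142.4625]
```

View pics/hov.png

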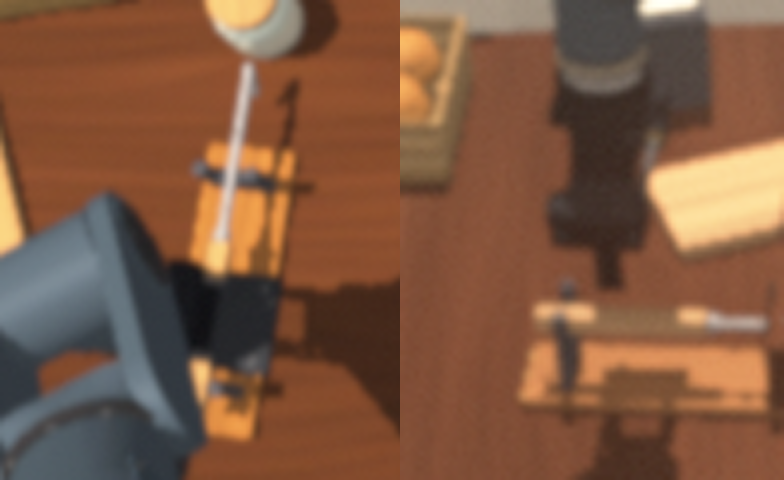

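The gripper sits over the handle's middle, with the pole lying under it between the fingers and no obstruction. Next I descend and close.

Emit:
carry_out(
  translation=[
    [0, 0.1, -1.5],
    [0, 0.1, -3.5],
    [0, 0.1, -5.5],
    [0, 0.1, -7.5],
    [0, 0.1, -9],
    [0, 0.1, -9.5],
    [0, 0.1, -9.5],
    [0, 0.1, -9.5],
    [0, 0.1, -9.5],
    [0, 0.1, -9.5],
    [0, 0.1, -9.5],
    [0, 0.1, -9.5],
    [0, 0.1, -9.5],
    [0, 0.1, -9.5],
    [0, 0.1, -9.5],
  ],
  dr=[
    [0, 0, 0],
    [0, 0, 0],
    [0, 0, 0],
    [0, 0, 0],
    [0, 0, 0],
    [0, 0, 0],
    [0, 0, 0],
    [0, 0, 0],
    [0, 0, 0],
    [0, 0, 0],
    [0, 0, 0],
    [0, 0, 0],
    [0, 0, 0],
    [0, 0, 0],
    [0, 0, 0],
  ],
  grip=[1, 1, 1, 1, 1, 1, 1, 0, 0, 0, 0, 0, 0, 0, 0],
  newtons=60,
)

```text
time: 4.2
position: [0.4138, 0.3475, 0.0576]
tool_rot: [0.066, 0.998, 0.0, 0.0]
ft_force: [-1.1, 0.1, 0.7]
grip_width: 0.0417
```

Emit:
carry_out(
  translation=[
    [0, 0, 0],
    [0, 0, 0],
    [0, 0, 0],
    [0, 0, 0],
    [0, 0, 0],
    [0, 0, 0],
    [0, 0, 0],
    [0, 0, 0],
  ],
  dr=[
    [0, 0, 0],
    [0, 0, 0],
    [0, 0, 0],
    [0, 0, 0],
    [0, 0, 0],
    [0, 0, 0],
    [0, 0, 0],
    [0, 0, 0],
  ],
  grip=[0, 0, 0, 0, 0, 0, 0, 0],
)

```text
time: 4.87
position: [0.4138, 0.3475, 0.0575]
tool_rot: [0.066, 0.998, -0.0, -0.0]
ft_force: [0.1, 0.2, -1.0]
grip_width: 0.0175
```

Run:
```python
from rig import robot
import json
o=robot.get_obs();print({k:(o[k].round(4).tolist() if hasattr(o[k],'round') and k!='time' else o[k]) for k in('time','q','position','tool_rot','ft_force','moment','grip_width')})
json.dump([list(map(float,o['position'])),list(map(float,o['tool_rot']))],open('grasp.json','w'))
```

```text
{'time': 4.8667, 'q': [0.4916, 0.6673, 1.7745, -0.0, 0.6999, -0.9464], 'position': [0.4138, 0.3475, 0.0575], 'tool_rot': [0.0663, 0.9978, -0.0, -0.0001], 'ft_force': [0.1218, 0.1699, -0.9643], 'moment': [0.1393, -0.1849, 0.0064], 'grip_width': 0.01748379560028223}
```

The handle is held (width 17.5 mm). I lift straight up clear of the jar, then pitch up 26° and swing toward the case side, stopping with the hook beside the ring.

Emit:
carry_out(
  translation=[
    [0, 0, 0.7],
    [0, 0, 2],
    [0, 0, 4],
    [0, 0, 6.5],
    [0, 0, 9],
    [0, 0, 11.5],
    [0, 0, 14],
    [0, 0, 16],
    [0, -1, 17.5],
    [0, -2.5, 19],
    [1, -4, 19],
    [2, -6, 19],
    [3, -8, 19],
    [4, -10, 19],
    [4, -10, 19],
    [4, -10, 19],
  ],
  dr=[
    [0, 0, 0],
    [0, 0, 0],
    [0, 0, 0],
    [0, 0, 0],
    [0, 0, 0],
    [0, 0, 0],
    [0, 0, 0],
    [0, 0, 0],
    [-0.008, -0.06, 0],
    [-0.016, -0.12, 0],
    [-0.024, -0.18, 0],
    [-0.032, -0.25, 0],
    [-0.042, -0.32, 0],
    [-0.05, -0.39, 0],
    [-0.06, -0.45, 0],
    [-0.06, -0.45, 0],
  ],
  grip=[0, 0, 0, 0, 0, 0, 0, 0, 0, 0, 0, 0, 0, 0, 0, 0],
)

```text
time: 6.2
position: [0.4505, 0.2457, 0.2464]
tool_rot: [0.065, 0.973, -0.016, 0.223]
ft_force: [-0.6, 0.1, -1.7]
grip_width: 0.0172
```

```bash
cat >> h.py <<'E'
def pole(o,off=0.0):
    "pole frame (centre, matrix) from TCP pose; off = grasp point's x on the pole"
    M=R.from_quat(o['tool_rot']).as_matrix(); A=np.c_[-M[:,0],M[:,1],-M[:,2]]
    A[:,1]=np.cross(A[:,2],A[:,0]); return np.array(o['position'])-.019*M[:,2]-off*A[:,0],A
E
python3 - <<'E'
from h import *
from rig import robot
np.set_printoptions(precision=4,suppress=True)
o=robot.get_obs();print(o['time'],o['position'],o['q'],o['grip_width'])
c,A=pole(o);b=c+.23*A[:,0];tip=b+A@np.array([-.438,0,-.899])*.034
print(c,A.round(3).tolist(),'bend',b,'tip',tip)
ims=[]
for n in('top','side'):
    im=robot.camera(n)['color'];cv2.imwrite(f'pics/{n}_lift.png',im)
    for P in(b,tip,c+.075*A[:,0]): u=px(n,P);print(n,u)
    u=px(n,b).astype(int);k=im[u[1]-45:u[1]+45,u[0]-35:u[0]+35];ims.append(cv2.resize(k,(385,495),interpolation=cv2.INTER_CUBIC));print('crop x0,y0',u[0]-35,u[1]-45)
cv2.imwrite('pics/lift.png',np.hstack(ims))
E
```

```text
6.2 [0.4505 0.2457 0.2464] [ 0.4207  0.2548  1.9417 -0.4236  0.5983 -0.7067] 0.017245952557409353
[0.4423 0.2468 0.2635] [[0.892, 0.133, -0.431], [-0.119, 0.991, 0.061], [0.436, -0.003, 0.9]] bend [0.6476 0.2195 0.3636] tip [0.6475 0.2194 0.3296]
top [174.6246 152.9985]
top [176.9049 156.1539]
top [171.5424 204.4292]
crop x0,y0 139 107
side [266.3195 114.6304]
side [266.0541 122.4664]
side [228.2059 128.4203]
crop x0,y0 231 69
```

View pics/lift.png

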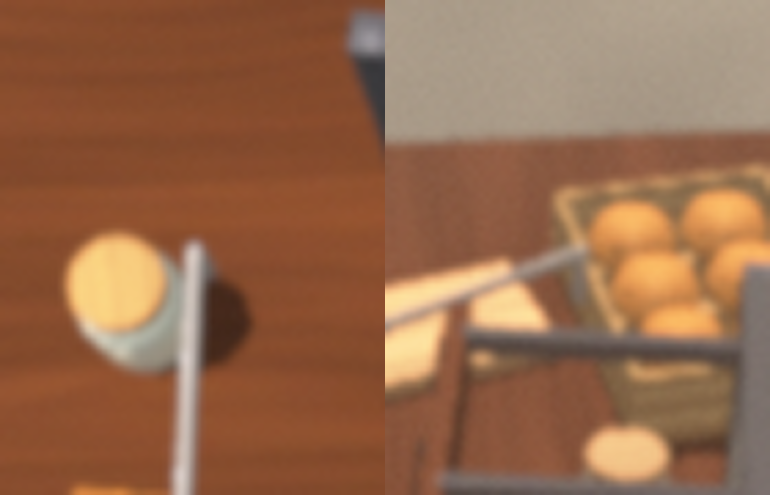

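The pole sits where the model predicts: bend at (174.3,152.5) against (174.6,153.0) in top, and (267,114.5) against (266.3,114.6) in side. I bring the hook sideways under the fascia and arm, between fascia and sash, stopping 45 mm beside the ring.

Emit:
carry_out(
  translation=[
    [0.8, -1, 0],
    [2, -3, 0],
    [3, -5.5, 0],
    [4, -8, 0],
    [4.4, -10, 0],
    [4.4, -12, 0],
    [4.4, -14, 0],
    [4.4, -16, 0],
    [4.4, -17.5, 0],
    [4.4, -18.3, 0],
    [4.4, -18.3, 0],
    [4.4, -18.3, 0],
    [4.4, -18.3, 0],
  ],
  dr=[
    [0, 0, 0],
    [0, 0, 0],
    [0, 0, 0],
    [0, 0, 0],
    [0, 0, 0],
    [0, 0, 0],
    [0, 0, 0],
    [0, 0, 0],
    [0, 0, 0],
    [0, 0, 0],
    [0, 0, 0],
    [0, 0, 0],
    [0, 0, 0],
  ],
  grip=[0, 0, 0, 0, 0, 0, 0, 0, 0, 0, 0, 0, 0],
)

```text
time: 7.38
position: [0.4984, 0.0649, 0.2479]
tool_rot: [0.064, 0.972, -0.015, 0.225]
ft_force: [0.2, -0.5, -1.6]
grip_width: 0.0175
```

```bash
cat > look.py <<'E'
import sys
from h import *
from rig import robot
np.set_printoptions(precision=4,suppress=True)
def look(name,ctr,w=35,hh=45):
    o=robot.get_obs();print(o['time'],o['position'],'q',o['q'],'F',o['ft_force'],o['grip_width'])
    c,A=pole(o);b=c+.23*A[:,0];tip=b+A@np.array([-.438,0,-.899])*.034
    print('pitch',np.degrees(np.arcsin(A[2,0])),'yaw',np.degrees(np.arctan2(A[1,0],A[0,0])),'bend',b,'tip',tip)
    ims=[]
    for n in('top','side'):
        im=robot.camera(n)['color'];cv2.imwrite(f'pics/{n}_{name}.png',im)
        u=px(n,ctr).astype(int);x0,y0=u[0]-w,u[1]-hh;f=385/(2*w)
        print(n,'crop0',x0,y0,'f',round(f,3),'bend',px(n,b),'tip',px(n,tip))
        ims.append(cv2.resize(im[y0:y0+2*hh,x0:x0+2*w],(385,int(385*hh/w)),interpolation=cv2.INTER_CUBIC))
    cv2.imwrite(f'pics/{name}.png',np.hstack(ims))
E
python3 -c "
from look import *
look('by',(.6885,-.006,.34))"
```

```text
7.3833 [0.4984 0.0649 0.2479] q [-0.0788  0.1981  2.0245 -0.0513  0.4657 -1.4767] F [ 0.1973 -0.467  -1.6187] 0.017534638554298206
pitch 26.032211284344665 yaw -7.593615493805462 bend [0.695  0.0387 0.3659] tip [0.695  0.0387 0.3319]
top crop0 218 95 f 5.5 bend [237.7796 136.1969] tip [238.2789 139.7522]
side crop0 250 114 f 5.5 bend [285.8601 144.8751] tip [285.2976 152.8828]
```

View pics/by.png

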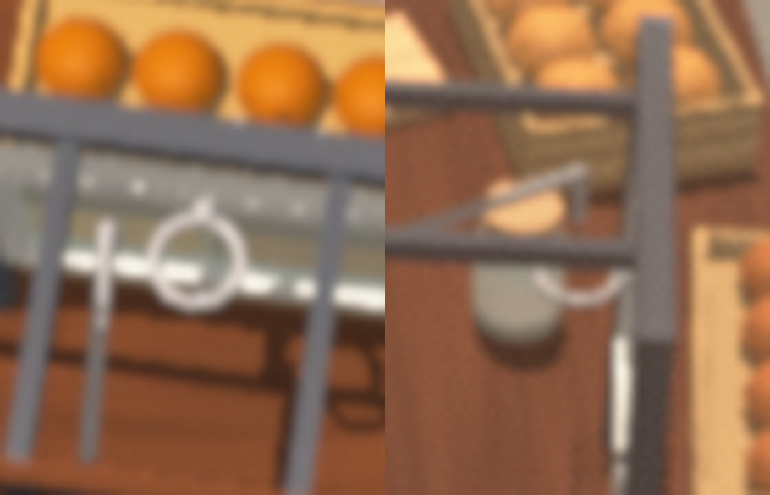

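The hook hangs beside the ring: bend at (237.3,136) in top, ring centre at (253.8,142.3). The rod passes below the fascia and arm. Next I raise it, go over the ring and lower the finger into it.

Emit:
carry_out(
  translation=[
    [0, 0, 0.7],
    [0, 0, 1.4],
    [0, 0, 1.4],
    [-0.2, -1, 1.4],
    [-0.4, -2.2, 1.4],
    [-0.6, -3.4, 1.4],
    [-0.7, -4.5, 1.4],
    [-0.7, -4.5, 1.4],
    [-0.7, -4.5, 1.4],
    [-0.7, -4.5, 0.9],
    [-0.7, -4.5, 0.4],
    [-0.7, -4.5, -0.1],
    [-0.7, -4.5, -0.6],
    [-0.7, -4.5, -1.1],
    [-0.7, -4.5, -1.5],
    [-0.7, -4.5, -1.5],
    [-0.7, -4.5, -1.5],
  ],
  dr=[
    [0, 0, 0],
    [0, 0, 0],
    [0, 0, 0],
    [0, 0, 0],
    [0, 0, 0],
    [0, 0, 0],
    [0, 0, 0],
    [0, 0, 0],
    [0, 0, 0],
    [0, 0, 0],
    [0, 0, 0],
    [0, 0, 0],
    [0, 0, 0],
    [0, 0, 0],
    [0, 0, 0],
    [0, 0, 0],
    [0, 0, 0],
  ],
  grip=[0, 0, 0, 0, 0, 0, 0, 0, 0, 0, 0, 0, 0, 0, 0, 0, 0],
)

```text
time: 8.9
position: [0.4907, 0.0196, 0.2321]
tool_rot: [0.065, 0.972, -0.015, 0.224]
ft_force: [0.3, 0.3, -1.1]
grip_width: 0.0174
```

```bash
python3 -c "
from look import *
look('in',(.6885,-.006,.34))"
```

```text
8.9 [0.4907 0.0196 0.2321] q [-0.2098  0.2079  2.0773  0.0859  0.4059 -1.7189] F [ 0.2716  0.3261 -1.1489] 0.017351938480873616
pitch 25.955197286124257 yaw -7.610367033697288 bend [ 0.6874 -0.0067  0.3498] tip [ 0.6874 -0.0067  0.3158]
top crop0 218 95 f 5.5 bend [253.6282 140.2519] tip [253.6924 143.6707]
side crop0 250 114 f 5.5 bend [285.0294 157.5574] tip [284.4582 165.4797]
```

View pics/in.png

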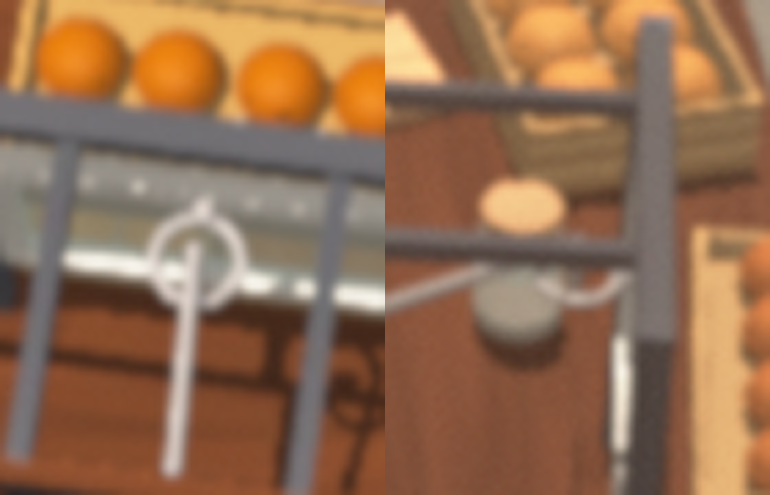

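The top view shows the bend centred in the ring at (253,140), and no contact force yet. I pull down slowly.

Emit:
carry_out(
  translation=[
    [0, 0, -0.3],
    [0, 0, -0.6],
    [0, 0, -1],
    [0, 0, -1.5],
    [0, 0, -2],
    [0, 0, -2.5],
    [0, 0, -3],
    [0, 0, -3.5],
    [0, 0, -4],
    [0, 0, -4.5],
    [0, 0, -5],
    [0, 0, -5.5],
    [0, 0, -6],
    [0, 0, -6.5],
    [0, 0, -7],
    [0, 0, -7.5],
    [0, 0, -8],
    [0, 0, -8.5],
    [0, 0, -9],
    [0, 0, -9],
  ],
  dr=[
    [0, 0, 0],
    [0, 0, 0],
    [0, 0, 0],
    [0, 0, 0],
    [0, 0, 0],
    [0, 0, 0],
    [0, 0, 0],
    [0, 0, 0],
    [0, 0, 0],
    [0, 0, 0],
    [0, 0, 0],
    [0, 0, 0],
    [0, 0, 0],
    [0, 0, 0],
    [0, 0, 0],
    [0, 0, 0],
    [0, 0, 0],
    [0, 0, 0],
    [0, 0, 0],
    [0, 0, 0],
  ],
  grip=[0, 0, 0, 0, 0, 0, 0, 0, 0, 0, 0, 0, 0, 0, 0, 0, 0, 0, 0, 0],
)

```text
time: 10.67
position: [0.49, 0.0197, 0.1413]
tool_rot: [0.065, 0.973, -0.015, 0.223]
ft_force: [0.2, 0.5, 0.1]
grip_width: 0.0174
```

```bash
python3 -c "
from look import *
look('dn',(.67,-.003,.25),50,60)"
```

```text
10.6667 [0.49   0.0197 0.1413] q [-0.21    0.4201  2.184   0.3702  0.094  -2.0084] F [0.173  0.5223 0.1347] 0.017434376267521725
pitch 25.841151227826675 yaw -7.646513663611327 bend [ 0.6869 -0.0068  0.2586] tip [ 0.6868 -0.0067  0.2246]
top crop0 202 95 f 3.85 bend [253.8255 149.168 ] tip [253.8738 152.1486]
side crop0 228 119 f 3.85 bend [283.4015 178.2671] tip [282.8598 185.5339]
```

View pics/dn.png

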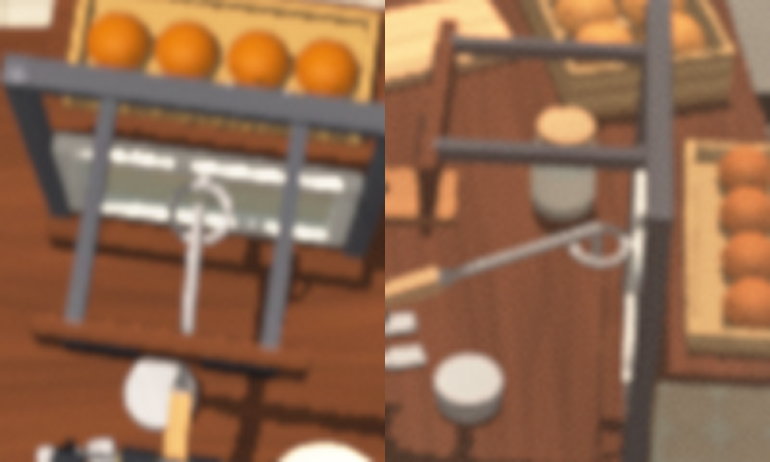

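The sash follows: in the top view the ring is at (254,150) with the hook in it. About 19 mm remains, but joint 5 is near its limit (0.094). I reduce the pitch about 7° to lower the hook, moving the hand back so the finger stays centred.

Emit:
carry_out(
  translation=[
    [-0.1, 0, 0],
    [-0.2, 0, 0],
    [-0.3, 0, 0],
    [-0.5, 0.1, 0],
    [-0.6, 0.1, 0],
    [-0.7, 0.1, 0],
    [-0.8, 0.1, 0],
    [-0.9, 0.1, 0],
    [-1.1, 0.2, 0],
    [-1.2, 0.2, 0],
    [-1.3, 0.2, 0],
    [-1.4, 0.2, 0],
    [-1.4, 0.2, 0],
    [-1.4, 0.2, 0],
  ],
  dr=[
    [0.001, 0.01, 0],
    [0.003, 0.02, 0],
    [0.004, 0.03, 0],
    [0.005, 0.04, 0],
    [0.006, 0.05, 0],
    [0.008, 0.06, 0],
    [0.009, 0.07, 0],
    [0.01, 0.08, 0],
    [0.012, 0.09, 0],
    [0.013, 0.1, 0],
    [0.014, 0.11, 0],
    [0.016, 0.12, 0],
    [0.016, 0.12, 0],
    [0.016, 0.12, 0],
  ],
  grip=[0, 0, 0, 0, 0, 0, 0, 0, 0, 0, 0, 0, 0, 0],
)

```text
time: 11.93
position: [0.4769, 0.0215, 0.1426]
tool_rot: [0.065, 0.984, -0.011, 0.165]
ft_force: [0.2, 0.5, 0.0]
grip_width: 0.0175
```

```bash
python3 -c "
from look import *
look('dn2',(.68,-.003,.23),40,50)
print(robot.get_obs()['moment'])
import cv2
for n in('top','side'):
    pass
"
```

```text
11.9333 [0.4769 0.0215 0.1426] q [-0.2053  0.398   2.1228  0.0833  0.2897 -1.7191] F [0.2041 0.5194 0.0203] 0.01745761964286606
pitch 19.07555734150853 yaw -7.606374386035815 bend [ 0.6862 -0.0064  0.2357] tip [ 0.6822 -0.0059  0.2019]
top crop0 212 103 f 4.812 bend [253.764  151.3904] tip [253.6666 155.4245]
side crop0 240 133 f 4.812 bend [282.8371 183.1387] tip [281.1637 190.1558]
[ 0.0237 -0.2325  0.0418]
```

View pics/dn2.png

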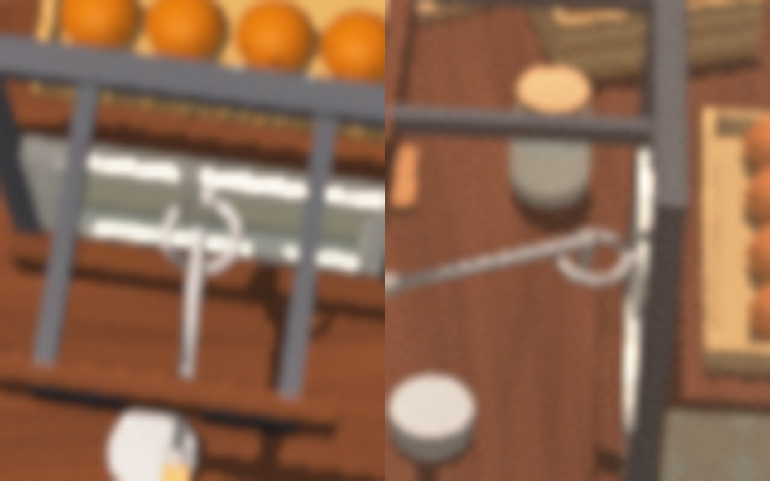

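Emit:
carry_out(
  translation=[
    [0, 0, -0.1],
    [0, 0, -0.2],
    [0, 0, -0.3],
    [0, 0, -0.4],
    [0, 0, -0.5],
    [0, 0, -0.6],
    [0, 0, -0.7],
    [0, 0, -0.8],
    [0, 0, -0.8],
    [0, 0, -0.8],
  ],
  dr=[
    [0, 0, 0],
    [0, 0, 0],
    [0, 0, 0],
    [0, 0, 0],
    [0, 0, 0],
    [0, 0, 0],
    [0, 0, 0],
    [0, 0, 0],
    [0, 0, 0],
    [0, 0, 0],
  ],
  grip=[0, 0, 0, 0, 0, 0, 0, 0, 0, 0],
)

```text
time: 12.87
position: [0.4767, 0.0215, 0.1344]
tool_rot: [0.066, 0.984, -0.011, 0.165]
ft_force: [0.2, 0.4, 2.2]
grip_width: 0.0176
```

```bash
python3 -c "
from look import *
print(tri((253.9,152.0),(284.3,185.7)))
look('dn3',(.68,-.003,.23),40,50)
o=robot.get_obs();print(o['moment'])
def prof(n):
    im=cv2.imread('pics/side_'+n+'.png').min(2); return im[170:205,284].tolist()
for n in('dn2','dn3'): print(n,prof(n))
"
```

```text
(array([ 0.69  , -0.0067,  0.2227]), np.float64(0.004143677445163131))
12.8667 [0.4767 0.0215 0.1344] q [-0.2053  0.4175  2.1307  0.0916  0.2627 -1.7276] F [0.1899 0.3605 2.1751] 0.017607179350485162
pitch 19.056585506726297 yaw -7.619635025758576 bend [ 0.686  -0.0065  0.2275] tip [ 0.682  -0.0059  0.1937]
top crop0 212 103 f 4.812 bend [253.7905 152.1418] tip [253.6917 156.1369]
side crop0 240 133 f 4.812 bend [282.6668 184.8844] tip [280.9989 191.8479]
[ 0.0707 -0.637   0.063 ]
dn2 [57, 57, 60, 58, 59, 58, 59, 58, 59, 69, 99, 121, 121, 97, 72, 63, 60, 60, 70, 98, 129, 131, 97, 68, 57, 55, 53, 56, 54, 55, 56, 55, 54, 55, 58]
dn3 [59, 58, 59, 58, 58, 57, 60, 59, 58, 71, 97, 122, 115, 92, 67, 61, 57, 57, 69, 99, 128, 131, 98, 65, 56, 57, 56, 56, 55, 54, 56, 53, 56, 56, 56]
```

Between the last two pictures the ring did not move (bar at row 190.6 in both) while the pull rose to about 3.3 N, more than the 2 N needed. Triangulated ring height is 0.223, so the sash is on its stop. Next I unhook straight up.

Emit:
carry_out(
  translation=[
    [0, 0, 0.4],
    [0, 0, 0.8],
    [0.2, 0, 1.2],
    [0.3, 0, 1.6],
    [0.3, 0, 2],
    [0.3, 0, 2.5],
    [0.3, 0, 3],
    [0.3, 0, 3.5],
    [0.3, 0, 4],
    [0.3, 0, 4.5],
    [0.3, 0, 5],
    [0.3, 0, 5.5],
    [0.3, 0, 6],
    [0.3, 0, 6.5],
    [0.3, 0, 6.5],
    [0.3, 0, 6.5],
  ],
  dr=[
    [0, 0, 0],
    [0, 0, 0],
    [0, 0, 0],
    [0, 0, 0],
    [0, 0, 0],
    [0, 0, 0],
    [0, 0, 0],
    [0, 0, 0],
    [0, 0, 0],
    [0, 0, 0],
    [0, 0, 0],
    [0, 0, 0],
    [0, 0, 0],
    [0, 0, 0],
    [0, 0, 0],
    [0, 0, 0],
  ],
  grip=[0, 0, 0, 0, 0, 0, 0, 0, 0, 0, 0, 0, 0, 0, 0, 0],
)

```text
time: 14.3
position: [0.48, 0.0215, 0.1999]
tool_rot: [0.065, 0.984, -0.011, 0.166]
ft_force: [-0.0, 0.0, -0.5]
grip_width: 0.0178
```

```bash
python3 -c "
from look import *
look('up',(.67,-.003,.25),50,60)
"
```

```text
14.3 [0.48   0.0215 0.1999] q [-0.2036  0.2742  2.0525  0.05    0.4825 -1.682 ] F [-0.0309  0.0319 -0.5471] 0.017824373859976633
pitch 19.119138633590282 yaw -7.607800963138928 bend [ 0.6892 -0.0065  0.2932] tip [ 0.6852 -0.0059  0.2595]
top crop0 202 95 f 3.85 bend [253.659 145.256] tip [253.5617 149.613 ]
side crop0 228 119 f 3.85 bend [284.6326 170.5375] tip [282.8938 177.9413]
```

View pics/up.png

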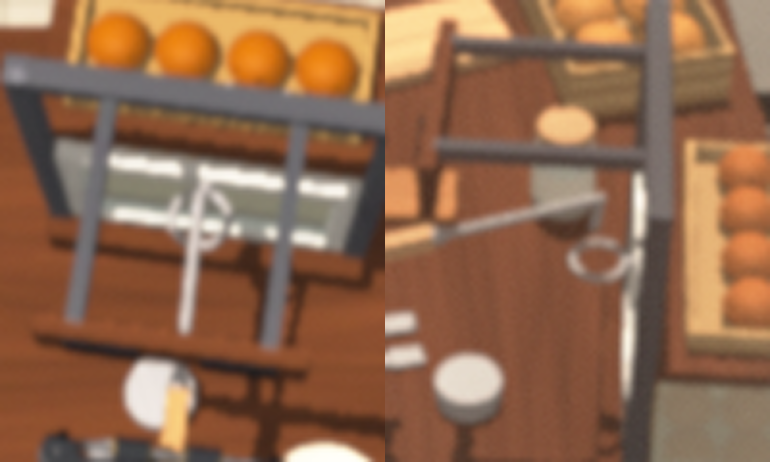

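The side view shows the hook free at (285.7,170) with the ring alone at (284,186.5), and the sash still down. I swing back out sideways, level the pole, and hover over the cradle.

Emit:
carry_out(
  translation=[
    [0, 1, 0],
    [0.2, 2.5, 0],
    [0.4, 4.5, 0],
    [0.6, 6.5, 0],
    [0.7, 8.5, 0],
    [0.7, 10.5, 0],
    [0.7, 12.5, 0],
    [0, 15, 0],
    [-1, 17.5, 0],
    [-2, 20, 0],
    [-3, 22.5, 0],
    [-4, 25, 0],
    [-5, 27.5, 0],
    [-6, 30, 0],
    [-6.6, 32, 0],
    [-6.6, 32.6, 0],
    [-6.6, 32.6, 0],
    [-6.6, 32.6, 0],
  ],
  dr=[
    [0, 0, 0],
    [0, 0, 0],
    [0, 0, 0],
    [0, 0, 0],
    [0, 0, 0],
    [0, 0, 0],
    [0, 0, 0],
    [0, 0, 0],
    [0, 0, 0],
    [0.006, 0.05, 0],
    [0.013, 0.1, 0],
    [0.02, 0.15, 0],
    [0.026, 0.2, 0],
    [0.034, 0.26, 0],
    [0.041, 0.31, 0],
    [0.044, 0.331, 0],
    [0.044, 0.331, 0],
    [0.044, 0.331, 0],
  ],
  grip=[0, 0, 0, 0, 0, 0, 0, 0, 0, 0, 0, 0, 0, 0, 0, 0, 0, 0],
)

```text
time: 15.9
position: [0.4137, 0.3474, 0.1988]
tool_rot: [0.066, 0.998, -0.001, -0.001]
ft_force: [0.4, -0.6, -1.0]
grip_width: 0.0174
```

```bash
cat > meas.py <<'E'
from look import *
def rod(n,im,c,A,pts=(.09,.11,.13,.15,.17,.19,.21)):
    "offset (px, m) of rod's bright ridge from the predicted axis, across it"
    g=cv2.GaussianBlur(im,(0,0),.6).min(2).astype(np.float32)
    for s in pts:
        u=px(n,c+s*A[:,0]);v=px(n,c+(s+.01)*A[:,0])-u;sc=np.linalg.norm(v)/.01;w=np.array([-v[1],v[0]])/np.linalg.norm(v)
        k=np.arange(-8,8.01,.25);q=u+np.outer(k,w)
        f=cv2.remap(g,q[:,0].astype(np.float32)[None],q[:,1].astype(np.float32)[None],cv2.INTER_LINEAR).ravel()
        f=np.clip(f-np.percentile(f,60)-10,0,None);print(n,s,u.round(1),'off px',round(float((f*k).sum()/max(f.sum(),1e-6)),2),'max',f.max().round(),'w',w.round(2),'px/m',round(sc))
E
python3 -c "
from meas import *
look('hov2',(.6,.33,.18))
o=robot.get_obs();c,A=pole(o);print(c,A[:,0])
for n in('side','top'): rod(n,cv2.imread('pics/'+n+'_hov2.png'),c,A)
"
```

```text
15.9 [0.4137 0.3474 0.1988] q [ 0.4916  0.4455  1.6701 -0.0002  1.0278 -0.9469] F [ 0.3739 -0.619  -0.9631] 0.017378123892500527
pitch -0.07820594647968528 yaw -7.5765906698176435 bend [0.6417 0.317  0.2175] tip [0.6269 0.319  0.1869]
top crop0 116 137 f 5.5 bend [153.0571 167.3828] tip [154.594  173.9892]
side crop0 215 92 f 5.5 bend [261.5795 131.4563] tip [257.7342 137.4692]
[0.4132 0.3466 0.218 ] [ 0.9911 -0.1328 -0.0019]
side 0.09 [226.4 130.1] off px 0.0 max 0.0 w [-0.04  1.  ] px/m 251
side 0.11 [231.4 130.3] off px 0.0 max 0.0 w [-0.04  1.  ] px/m 251
side 0.13 [236.4 130.5] off px 0.0 max 0.0 w [-0.04  1.  ] px/m 251
side 0.15 [241.4 130.7] off px -6.92 max 41.0 w [-0.04  1.  ] px/m 251
side 0.17 [246.4 130.9] off px -6.14 max 42.0 w [-0.04  1.  ] px/m 251
side 0.19 [251.4 131.2] off px -5.63 max 44.0 w [-0.04  1.  ] px/m 251
side 0.21 [256.4 131.4] off px -5.35 max 45.0 w [-0.04  1.  ] px/m 251
top 0.09 [145.7 210.6] off px -0.61 max 90.0 w [0.98 0.17] px/m 318
top 0.11 [146.8 204.3] off px -0.62 max 93.0 w [0.98 0.17] px/m 316
top 0.13 [147.9 198.1] off px -0.68 max 90.0 w [0.98 0.17] px/m 314
top 0.15 [149.  191.9] off px -0.8 max 107.0 w [0.98 0.17] px/m 313
top 0.17 [150.1 185.8] off px -0.86 max 98.0 w [0.98 0.17] px/m 311
top 0.19 [151.2 179.6] off px -0.95 max 104.0 w [0.98 0.17] px/m 309
top 0.21 [152.3 173.6] off px -0.61 max 85.0 w [0.98 0.17] px/m 307
```

```bash
python3 -c "
from meas import *
o=robot.get_obs();c,A=pole(o)
im=cv2.imread('pics/side_hov2.png');S=cv2.cvtColor(im,cv2.COLOR_BGR2HSV)[:,:,1]
print('S side, rows 118..140')
for x in range(224,266,4): print(x,'pred',[round(float(px('side',c+s*A[:,0])[1]),1) for s in [(.09+(x-226.4)/251)]],S[118:142,x].tolist())
"
```

```text
S side, rows 118..140
224 pred [130.0] [138, 144, 140, 136, 133, 115, 102, 96, 97, 96, 83, 67, 55, 85, 109, 100, 96, 97, 102, 105, 111, 117, 125, 122]
228 pred [130.2] [141, 140, 137, 130, 117, 104, 96, 98, 100, 96, 90, 83, 75, 96, 100, 96, 96, 103, 106, 110, 114, 123, 120, 123]
232 pred [130.3] [142, 139, 132, 120, 106, 96, 96, 98, 96, 96, 95, 80, 72, 93, 99, 97, 102, 107, 109, 113, 123, 123, 123, 126]
236 pred [130.5] [140, 133, 124, 107, 97, 96, 98, 97, 97, 102, 98, 85, 71, 91, 106, 107, 107, 109, 114, 122, 123, 121, 125, 138]
240 pred [130.7] [131, 125, 105, 98, 97, 98, 99, 102, 107, 111, 110, 103, 90, 95, 117, 125, 125, 130, 128, 133, 133, 138, 143, 142]
244 pred [130.8] [126, 110, 100, 100, 100, 116, 134, 138, 142, 130, 119, 119, 130, 137, 145, 143, 145, 143, 143, 142, 142, 144, 140, 139]
248 pred [131.0] [110, 100, 102, 99, 97, 99, 102, 107, 107, 108, 90, 57, 50, 62, 102, 116, 121, 121, 122, 122, 135, 141, 141, 143]
252 pred [131.2] [106, 102, 99, 96, 97, 100, 103, 101, 100, 102, 101, 69, 49, 54, 78, 98, 113, 116, 125, 139, 144, 140, 144, 143]
256 pred [131.4] [139, 134, 132, 127, 118, 111, 106, 100, 98, 102, 104, 75, 46, 53, 70, 89, 94, 96, 98, 101, 119, 134, 145, 143]
260 pred [131.5] [138, 139, 140, 137, 137, 138, 136, 134, 130, 124, 106, 74, 44, 55, 72, 69, 79, 101, 122, 136, 143, 143, 141, 140]
264 pred [131.7] [115, 117, 120, 123, 125, 126, 132, 141, 142, 130, 101, 64, 50, 59, 72, 90, 123, 137, 144, 145, 147, 144, 146, 143]
```

The pole turned about 2.2° in the grip under the pull, with the hook high: side offsets grow from -0.4 px to -1.3 px along the rod, and the top view agrees. I compensate by 0.038 rad and lower it toward the cradle.

Emit:
carry_out(
  translation=[
    [0, 0, -1],
    [0, 0, -2.5],
    [0, 0, -4.5],
    [0, 0, -6.5],
    [0, 0, -8.5],
    [0, 0, -10],
    [0, 0, -11.2],
    [0, 0, -12],
    [0, 0, -12.7],
    [0, 0, -13.2],
    [0, 0, -13.6],
    [0, 0, -13.6],
    [0, 0, -13.6],
  ],
  dr=[
    [0, 0.01, 0],
    [0.002, 0.02, 0],
    [0.003, 0.03, 0],
    [0.005, 0.038, 0],
    [0.005, 0.038, 0],
    [0.005, 0.038, 0],
    [0.005, 0.038, 0],
    [0.005, 0.038, 0],
    [0.005, 0.038, 0],
    [0.005, 0.038, 0],
    [0.005, 0.038, 0],
    [0.005, 0.038, 0],
    [0.005, 0.038, 0],
  ],
  grip=[0, 0, 0, 0, 0, 0, 0, 0, 0, 0, 0, 0, 0],
)

```text
time: 17.08
position: [0.414, 0.3476, 0.0638]
tool_rot: [0.066, 0.998, 0.001, -0.019]
ft_force: [0.2, -0.3, -0.3]
grip_width: 0.0174
```

```bash
python3 -c "
from meas import *
look('low',(.6,.33,.08))
o=robot.get_obs();print(o['moment'])
for n in('side','top'):
  for nm in(n+'0',n+'_low'):
    im=cv2.imread('pics/'+nm+'.png')
    if n=='side': print(nm,[im[145:165,x].min(1).tolist() for x in(218,226,)])
    else: print(nm,[im[y,150:170].min(1).tolist() for y in(182,212)], im[170:185,161].min(1).tolist())
"
```

```text
17.0833 [0.414  0.3476 0.0638] q [ 0.4787  0.6635  1.7509  0.0325  0.7593 -0.9833] F [ 0.2034 -0.2567 -0.3365] 0.01738479522870253
pitch -2.2295865433695825 yaw -7.605586282644425 bend [0.6425 0.3171 0.0738] tip [0.6266 0.3192 0.0438]
top crop0 123 143 f 5.5 bend [163.0265 176.688 ] tip [164.1354 182.7682]
side crop0 215 111 f 5.5 bend [261.1543 159.1778] tip [257.2541 164.4277]
[ 0.0852 -0.1619  0.0386]
side0 [[59, 60, 57, 60, 62, 60, 60, 60, 78, 103, 125, 122, 99, 80, 72, 64, 69, 78, 90, 92], [59, 60, 59, 59, 57, 59, 60, 59, 57, 76, 117, 150, 149, 114, 80, 61, 63, 78, 90, 95]]
side_low [[58, 59, 59, 58, 58, 59, 61, 68, 96, 121, 128, 113, 90, 75, 68, 62, 59, 59, 55, 52], [61, 59, 58, 60, 57, 59, 56, 57, 64, 92, 132, 145, 124, 90, 65, 58, 62, 77, 89, 95]]
top0 [[47, 47, 48, 49, 48, 48, 48, 50, 64, 110, 163, 178, 151, 121, 93, 64, 50, 46, 47, 46], [69, 73, 73, 81, 118, 164, 176, 147, 103, 78, 73, 71, 73, 76, 76, 69, 54, 50, 62, 70]] [176, 165, 137, 103, 82, 106, 149, 175, 182, 181, 180, 179, 178, 175, 172]
top_low [[48, 47, 48, 48, 48, 47, 48, 47, 51, 74, 132, 180, 176, 141, 108, 81, 58, 48, 48, 47], [71, 73, 72, 75, 97, 146, 185, 169, 121, 84, 74, 71, 73, 76, 76, 74, 68, 55, 47, 55]] [176, 164, 137, 103, 80, 91, 117, 133, 143, 153, 162, 172, 180, 182, 180]
```

Emit:
carry_out(
  translation=[
    [0, 0, -0.1],
    [0, 0.1, -0.2],
    [0, 0.1, -0.3],
    [0, 0.1, -0.4],
    [0, 0.1, -0.5],
    [0, 0.1, -0.55],
    [0, 0.1, -0.55],
    [0, 0.1, -0.55],
  ],
  dr=[
    [0, 0, 0],
    [0, 0, 0],
    [0, 0, 0],
    [0, 0, 0],
    [0, 0, 0],
    [0, 0, 0],
    [0, 0, 0],
    [0, 0, 0],
  ],
  grip=[0, 0, 0, 0, 0, 0, 0, 0],
)

```text
time: 17.85
position: [0.4139, 0.3486, 0.0582]
tool_rot: [0.066, 0.998, 0.001, -0.019]
ft_force: [-1.3, 0.8, 1.3]
grip_width: 0.0174
```

```bash
python3 -c "
from meas import *
look('low2',(.6,.33,.08))
o=robot.get_obs();print(o['moment'])
im=cv2.imread('pics/side_low2.png');print([im[145:165,x].min(1).tolist() for x in(218,226,)])
"
```

```text
17.85 [0.4139 0.3486 0.0582] q [ 0.4805  0.6735  1.7517  0.033   0.7484 -0.9822] F [-1.3482  0.8333  1.3225] 0.017368920106671314
pitch -2.229415811804613 yaw -7.599259042053185 bend [0.6425 0.3181 0.0683] tip [0.6265 0.3203 0.0383]
top crop0 123 143 f 5.5 bend [163.0706 177.0426] tip [164.1753 183.0944]
side crop0 215 111 f 5.5 bend [261.0917 160.0225] tip [257.2018 165.2503]
[ 0.0991 -0.3039  0.0618]
[[55, 59, 59, 61, 59, 59, 59, 59, 73, 102, 122, 121, 101, 81, 73, 67, 60, 56, 54, 53], [59, 57, 59, 60, 57, 57, 59, 58, 58, 69, 104, 138, 142, 112, 79, 62, 62, 76, 88, 95]]
```

The pole is resting on the forks: contact force rose about 2 N, and the rod rows match the original picture. I release it.

Emit:
carry_out(
  translation=[
    [0, 0, 0],
    [0, 0, 0],
    [0, 0, 0],
    [0, 0, 0],
    [0, 0, 0],
    [0, 0, 0],
    [0, 0, 0],
    [0, 0, 0],
    [0, 0, 0],
    [0, 0, 0],
    [0, 0, 0],
    [0, 0, 0],
    [0, 0, 0],
    [0, 0, 0],
  ],
  dr=[
    [0, 0, 0],
    [0, 0, 0],
    [0, 0, 0],
    [0, 0, 0],
    [0, 0, 0],
    [0, 0, 0],
    [0, 0, 0],
    [0, 0, 0],
    [0, 0, 0],
    [0, 0, 0],
    [0, 0, 0],
    [0, 0, 0],
    [0, 0, 0],
    [0, 0, 0],
  ],
  grip=[0.25, 0.3, 0.4, 0.5, 0.6, 0.7, 0.8, 0.9, 1, 1, 1, 1, 1, 1],
)

```text
time: 19.12
position: [0.4138, 0.3485, 0.0581]
tool_rot: [0.066, 0.998, 0.001, -0.02]
ft_force: [-0.2, 0.1, 0.5]
grip_width: 0.0864
```

Emit:
carry_out(
  translation=[
    [0, 0, 0.8],
    [0, 0, 2],
    [0, 0, 4],
    [0, 0, 7],
    [0, 0, 10],
    [0, 0, 13],
    [0, 0, 16],
    [-0.5, -3, 18],
    [-1, -7, 18],
    [-1.5, -11, 18],
    [-2, -15, 18],
    [-2, -19, 18],
    [-2, -23, 18],
    [-2, -27, 18],
    [-2, -31, 18],
    [-2, -35, 18],
    [-2, -35, 18],
    [-2, -35, 18],
    [-2, -35, 18],
  ],
  dr=[
    [0, 0, 0],
    [0, 0, 0],
    [0, 0, 0],
    [0, 0, 0],
    [0, 0, 0],
    [0, 0, 0],
    [0, 0, 0],
    [0, 0, 0],
    [0, 0, 0],
    [0, 0, 0],
    [0, 0, 0],
    [0, 0, 0],
    [0, 0, 0],
    [0, 0, 0],
    [0, 0, 0],
    [0, 0, 0],
    [0, 0, 0],
    [0, 0, 0],
    [0, 0, 0],
  ],
  grip=[1, 1, 1, 1, 1, 1, 1, 1, 1, 1, 1, 1, 1, 1, 1, 1, 1, 1, 1],
)

```text
time: 20.7
position: [0.3935, -0.0013, 0.2383]
tool_rot: [0.067, 0.998, 0.002, -0.02]
ft_force: [-0.5, -0.1, -0.6]
grip_width: 0.0871
```

```bash
python3 -c "
from meas import *
o=robot.get_obs();print(o['time'],o['position'],o['ft_force'],o['grip_width'])
a=robot.camera('top')['color'];b=robot.camera('side')['color'];cv2.imwrite('pics/top_end.png',a);cv2.imwrite('pics/side_end.png',b)
print('side',[b[145:165,x].min(1).tolist() for x in(218,226)])
print('top',[a[y,150:170].min(1).tolist() for y in(182,212)],a[170:185,161].min(1).tolist())
print('ring side', b[170:205,284].min(1).tolist())
for n,c in(('top',a),('side',b)):
    d=cv2.absdiff(c,cv2.imread('pics/'+n+'0.png')).max(2);m=cv2.morphologyEx((d>30).astype(np.uint8),cv2.MORPH_OPEN,np.ones((2,2)))
    _,_,st,_=cv2.connectedComponentsWithStats(m);print(n,[s.tolist() for s in st[1:] if s[4]>10])
A=cv2.resize(a[80:280,100:330],(460,400),interpolation=cv2.INTER_CUBIC);B=cv2.resize(b[100:290,170:332],(340,400),interpolation=cv2.INTER_CUBIC)
cv2.imwrite('pics/end.png',np.hstack([A,B]))
"
```

```text
20.7 [ 0.3935 -0.0013  0.2383] [-0.4629 -0.0805 -0.5645] 0.08705938338242963
side [[60, 60, 61, 59, 60, 61, 59, 61, 74, 105, 128, 129, 112, 88, 75, 67, 67, 79, 90, 93], [59, 59, 61, 56, 60, 59, 60, 57, 58, 70, 105, 139, 143, 116, 80, 61, 63, 74, 89, 94]]
top [[47, 47, 47, 49, 47, 48, 49, 49, 52, 80, 139, 183, 173, 138, 106, 76, 56, 49, 46, 45], [69, 73, 72, 73, 95, 146, 186, 171, 121, 83, 73, 72, 73, 77, 75, 68, 55, 48, 56, 67]] [176, 165, 137, 102, 75, 84, 114, 139, 152, 163, 172, 181, 183, 181, 179]
ring side [58, 56, 58, 60, 56, 58, 57, 56, 59, 71, 99, 121, 115, 88, 65, 57, 56, 58, 68, 97, 128, 131, 99, 65, 55, 55, 55, 54, 55, 53, 54, 56, 54, 53, 57]
top [[213, 121, 16, 12, 152], [229, 124, 49, 38, 1287], [282, 130, 18, 13, 183], [278, 142, 16, 24, 242], [220, 144, 5, 8, 34], [87, 209, 425, 175, 33981], [229, 310, 15, 3, 45], [303, 352, 17, 32, 403], [280, 377, 18, 7, 92]]
side [[49, 0, 164, 198, 10559], [22, 66, 139, 137, 8215], [17, 68, 38, 22, 438], [59, 164, 13, 15, 107], [276, 164, 21, 30, 219], [70, 182, 8, 5, 28], [290, 188, 5, 36, 124], [46, 197, 36, 15, 290], [108, 203, 43, 38, 1037], [78, 204, 20, 10, 73], [44, 208, 134, 176, 11558], [154, 234, 16, 31, 320], [170, 237, 53, 44, 1259], [108, 245, 8, 7, 36], [117, 264, 26, 42, 859]]
```

View pics/end.png

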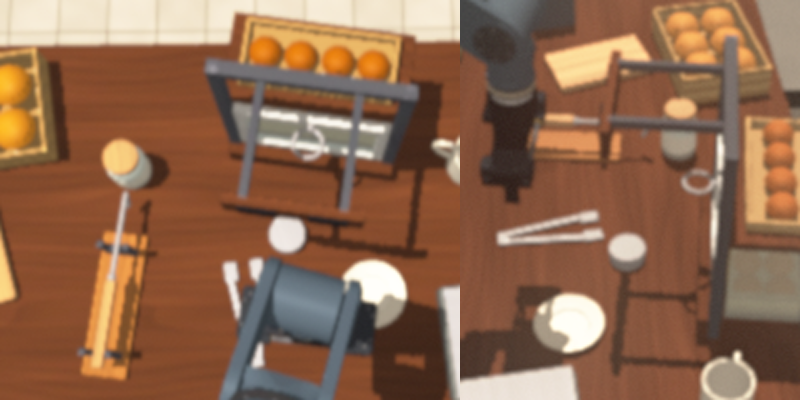

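The last picture shows the pole lying in both forks with the hook toward the jar, as at the start. The ring is still down (row 190.5 in side, unchanged), and the jar, tin, tongs, saucer and mug look unmoved. I'm handing in.

```bash
python3 -c "
from rig import robot
print(robot.hand_in(), robot.get_obs()['time'])"
```

```text
the job is handed in; nothing more can be done
the job is handed in; nothing more can be done
```

The sash is down and the pole is back in its cradle, and I handed the job in at about 21 s of the 66 s allowed. I took the pole, brought the hook in sideways under the fascia, dropped it into the ring, pulled the sash down, unhooked, and laid the pole back.

- **Sash:** it is down. The ring triangulated at 0.223 m against a nominal 0.220 m. A further 8 mm of commanded pull raised the force to about 3.3 N without moving the ring. The ring was at the same row in the last picture.
- **Pole:** the rod in the cradle matches the first pictures to about 0.5 px, with the hook pointing the same way. I saw no direct close-up of the hook hanging down after release.
- **Slip:** the pole turned about 2.2° in the grip during the pull, with the hook end high. I corrected for it before setting the pole down.
- **Reach:** joint 5 came close to its lower limit near the bottom of the pull (0.094 rad), so I finished the pull at 19° pitch. That is under the 20° given for passing under the fascia, but the hook was well below the board by then.
- **Other things on the counter:** in the end picture the jar, tin, tongs, saucer and mug look unmoved. The arm partly hid the tongs and saucer in the top view. Contact forces stayed at a few newtons in the readings taken after each move.

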